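# Check geared drives for free play and weed out the worn ones

### The arm

A 7-joint arm with a two-finger parallel gripper is mounted at the origin on a cart in front of the work surface, level with it; the furniture and walls round the work are solid. World frame = base frame: x ahead of the robot, y to its left, z up, the work surface at z = 0. Lengths are in m, angles in degrees, forces in N, time in s.
With the tool pointing down it reaches from about 0.425 to 0.875 m from the base axis. Payload 4.7 kg.
Tool frame: the origin (TCP) lies at the very end of the fingers, on their centre line; the grasp point (between the pads) lies 19 mm behind it; z points along the fingers, y is the line along which they close (so a half turn about z gives the same grasp; the last joint's range is limited). The gripper opens to 87 mm and grips with 3 to 60 N. Pads are 19 mm wide; open, the fingers measure 117 mm over their backs; the gripper's body (75 mm by 190 mm) begins 51 mm behind the grasp point.
Start: joints at [-74.937, 18.392, -4.016, 83.108, 1.295, 78.541, -3.26], TCP at [0.16, 0.63, 0.223] pointing down, gripper open.
Joint ranges: [-163.93, 163.93], [-17.29, 119.83], [-79.2, 71.16], [3.27, 140.29], [-89.18, 269.18], [5.43, 117.66], [-154.24, 154.24]. Speed limits (degrees/s): [147.25, 147.25, 180, 180, 180, 180, 180].

### API

Orientations are given as [roll, pitch, yaw] about the fixed x, y, z axes, in that order (R = Rz(yaw) Ry(pitch) Rx(roll)).
In Python, from cell import telemetry, cams, env gives the robot as it stands.
- The arm moves only by the tool arm_command, never from a script. Its argument "series" is text: rows parted by semicolons, each of 5 numbers parted by spaces: the shift along the tool's x, y, z in mm, then the turn about the tool's z in rad, then the closure in counts, from 0 (fully open) to 255 (shut). A call has 1 to 20 rows; each row shifts and turns the commanded pose from where the row before left it, along the tool's axes as they then stand; what a row does not reach is not made up. A row lasts 1/12 s, in which the tool goes at most 41.7 mm and 7.16 degrees, less where a joint would pass 70% of its speed; a pose out of reach is approached as far as the arm can. A call is refused whole if a number of a shift passes 41.7 or a number of a turn 0.125, either way. A call with a gripper value outside its range is refused whole. The fingers move at their own pace and stop on an object; "squeeze" is the grip in N (left out, the last holds). Time passes only in rows, so rows that do not move let the fingers close. It gives the time, the measured TCP pose, the force, the opening and the grip force at its end, in the units of the state.
- telemetry.get_obs(): the state, without advancing time (a new reading comes with each control period).
- cams.read_camera(name): name is "scene" or "top" or "wrist"; returns the picture (400x640x3 uint8, blue, green, red); there is no depth.
- cams.calibration(name): a dict with "K" (3x3 intrinsics, pixels), "origin" and "rotation" of the camera in the world; the wrist camera has in their place "hand_eye" (4x4, takes a point from camera to tool coordinates, whose origin is the TCP and whose axes are the flange's). Camera axes: x right, y down, z forward; pixel columns grow to the right and rows downward; lengths in m; the calibration is good to about 2 mm. A picture is of the moment at which its call begins: read the wrist's pose just before it. calibration takes no time and is no camera call.
- env.sign_off(): hands the job in; it is judged then, once.
The state is a dict: "time_s": time; "qpos": joint angles; "joint_velocities": joint speeds; "effort": joint torques, N m; "tool_pos": TCP position; "tool_rot": TCP orientation; "force": force on the tool from outside, world axes, zero at the start; "wrist_torque": the same for the moment, N m; "grip_width": finger opening in m; "grasp_force": force on a finger pad.
Only numpy, scipy, OpenCV 4.12 (cv2) and the standard library are available. Lean on these libraries where they do the work, as an engineer would, in place of code of your own. Each camera call takes 0.05 s, during which the arm holds its last target. There are 200 camera calls.

### The job

The covered case holds the geared drives for the model's moving parts, and they need checking for gear play: lift the cover off by its knob and stand it on the cutting mat, then, working from the left pocket to the right, turn each drive's crank gently clockwise (seen from above) until it meets resistance and back anticlockwise until it resists again. A good drive has only a few degrees of free play; any whose crank swings freely through more than about 25 degrees is worn, so stand it upright in the grey repair tray. Leave the good drives in their pockets, never forcing a crank or disturbing the other things about, and put the cover back on the case, fully down.

Things in the scene. Friction and masses are not known exactly. Their poses are not given: they have to be found in the camera images.
- case_seat (a point): middle of the fixed case base, on its plinth's top, 10 mm over the table; z up, x and y along its sides, +y to the robot's left, turned up to 0.15 rad. Plywood plinth 136 (x) x 220 (y) x 10 mm; on it a beech block 100 x 184 x 14 mm with three pockets 68.6 x 38.6 mm, 64 mm apart along y, open down to the plinth. The seated cover fits over the block, its rim on the plinth
- pocket_left (a point): centre of the left pocket's floor (the plinth's top, 10 mm over the table), axes as the case; a drive in it has 1.3 mm clearance all round
- pocket_middle (a point): centre of the middle pocket's floor, axes as the case
- pocket_right (a point): centre of the right pocket's floor, axes as the case
- cover_knob (a point): centre of the loose cover's knob, an upright block 20 x 20 x 44 mm on the middle of its roof; this point is 22 mm over the roof and 104 mm over the rim. The cover is an upside-down plywood box, outer 116 (x) x 200 (y) x 82 mm, inside 106 x 190 mm, 0.2 to 0.35 kg; it clears the drives by 9 mm or more when seated. x, y along its sides, z up
- mat_top (a point): centre of the upper face of the fixed dark rubber cutting mat with a fine grid, 134 (x) x 224 (y) x 3 mm, 3 mm above the table; axes along its sides
- tray_floor (a point): centre of the inner floor, 4 mm above the table, of the fixed grey repair tray: outer 104 (x) x 202 (y) x 16 mm, inside 96 x 194 mm; axes along its sides
- can_left_a (a point): centre of the upright motor can, 25 mm across, 44 mm tall, of one of the two alike drives for the left pocket (one or none is there, the other reads None). Drive: gearbox 66 (x) x 36 (y) x 20 mm, 0.3 kg, most of it under the can; can centre 42 mm over the underside, 16 mm in +x from the gearbox's middle. Axes as the drive; at the start x points away from the robot
- crank_left_a (a joint): angle (rad) of that drive's crank, + anticlockwise from above, 0 with its arm along -x; axis upright, 28 mm in -x of the can's. Handle: black pin 10 mm across, 36 mm tall, 30 mm from the axis, centre 49 mm over the drive's underside, arm 8 mm wide. Free within its play (good: under 0.08 each way from 0; worn: over 0.28); then springy: 0.1 rad on takes 9 N at the pin
- can_left_b (a point): centre of the upright motor can, 25 mm across, 44 mm tall, of one of the two alike drives for the left pocket (one or none is there, the other reads None). Drive: gearbox 66 (x) x 36 (y) x 20 mm, 0.3 kg, most of it under the can; can centre 42 mm over the underside, 16 mm in +x from the gearbox's middle. Axes as the drive; at the start x points away from the robot
- crank_left_b (a joint): angle (rad) of that drive's crank, + anticlockwise from above, 0 with its arm along -x; axis upright, 28 mm in -x of the can's. Handle: black pin 10 mm across, 36 mm tall, 30 mm from the axis, centre 49 mm over the drive's underside, arm 8 mm wide. Free within its play (good: under 0.08 each way from 0; worn: over 0.28); then springy: 0.1 rad on takes 9 N at the pin
- can_middle_a (a point): centre of the upright motor can, 25 mm across, 44 mm tall, of one of the two alike drives for the middle pocket (one or none is there, the other reads None). Drive: gearbox 66 (x) x 36 (y) x 20 mm, 0.3 kg, most of it under the can; can centre 42 mm over the underside, 16 mm in +x from the gearbox's middle. Axes as the drive; at the start x points away from the robot
- crank_middle_a (a joint): angle (rad) of that drive's crank, + anticlockwise from above, 0 with its arm along -x; axis upright, 28 mm in -x of the can's. Handle: black pin 10 mm across, 36 mm tall, 30 mm from the axis, centre 49 mm over the drive's underside, arm 8 mm wide. Free within its play (good: under 0.08 each way from 0; worn: over 0.28); then springy: 0.1 rad on takes 9 N at the pin
- can_middle_b (a point): centre of the upright motor can, 25 mm across, 44 mm tall, of one of the two alike drives for the middle pocket (one or none is there, the other reads None). Drive: gearbox 66 (x) x 36 (y) x 20 mm, 0.3 kg, most of it under the can; can centre 42 mm over the underside, 16 mm in +x from the gearbox's middle. Axes as the drive; at the start x points away from the robot
- crank_middle_b (a joint): angle (rad) of that drive's crank, + anticlockwise from above, 0 with its arm along -x; axis upright, 28 mm in -x of the can's. Handle: black pin 10 mm across, 36 mm tall, 30 mm from the axis, centre 49 mm over the drive's underside, arm 8 mm wide. Free within its play (good: under 0.08 each way from 0; worn: over 0.28); then springy: 0.1 rad on takes 9 N at the pin
- can_right_a (a point): centre of the upright motor can, 25 mm across, 44 mm tall, of one of the two alike drives for the right pocket (one or none is there, the other reads None). Drive: gearbox 66 (x) x 36 (y) x 20 mm, 0.3 kg, most of it under the can; can centre 42 mm over the underside, 16 mm in +x from the gearbox's middle. Axes as the drive; at the start x points away from the robot
- crank_right_a (a joint): angle (rad) of that drive's crank, + anticlockwise from above, 0 with its arm along -x; axis upright, 28 mm in -x of the can's. Handle: black pin 10 mm across, 36 mm tall, 30 mm from the axis, centre 49 mm over the drive's underside, arm 8 mm wide. Free within its play (good: under 0.08 each way from 0; worn: over 0.28); then springy: 0.1 rad on takes 9 N at the pin
- can_right_b (a point): centre of the upright motor can, 25 mm across, 44 mm tall, of one of the two alike drives for the right pocket (one or none is there, the other reads None). Drive: gearbox 66 (x) x 36 (y) x 20 mm, 0.3 kg, most of it under the can; can centre 42 mm over the underside, 16 mm in +x from the gearbox's middle. Axes as the drive; at the start x points away from the robot
- crank_right_b (a joint): angle (rad) of that drive's crank, + anticlockwise from above, 0 with its arm along -x; axis upright, 28 mm in -x of the can's. Handle: black pin 10 mm across, 36 mm tall, 30 mm from the axis, centre 49 mm over the drive's underside, arm 8 mm wide. Free within its play (good: under 0.08 each way from 0; worn: over 0.28); then springy: 0.1 rad on takes 9 N at the pin
- tweezers: steel tweezers, 115 mm long, a bystander; origin centre of the underside
- marker: marker pen, 135 mm long, a bystander; origin centre of the underside
- pot_white: small paint pot, 39 mm across, 40 mm tall, a bystander; origin centre of the underside
- pot_blue: small paint pot, 39 mm across, 40 mm tall, a bystander; origin centre of the underside
- pot_ochre: small paint pot, 39 mm across, 40 mm tall, a bystander; origin centre of the underside

How it is judged:
By the outcome, as a careful person would: the job done as asked, in the order asked, and still so for the second after the job is handed in, with the robot touching nothing.
Of drive_left_a, drive_left_b only 1 to 1 are there at a start; the rules pass over those that are not, and their reading is None.
Of drive_middle_a, drive_middle_b only 1 to 1 are there at a start; the rules pass over those that are not, and their reading is None.
Of drive_right_a, drive_right_b, pot_ochre only 1 to 1 are there at a start; the rules pass over those that are not, and their reading is None.
At some moment in a run one of cover may be knocked a few centimetres aside while the robot is not near it.
Once in a run the grip may slacken for a moment while it holds something.
It also fails if it takes over 210 s, if anything falls off the work surface, if the arm or the gripper's body presses on something with over 40 N, if the wrist force passes 120 N, or if a joint passes its speed limit or range.

## Working session

There is one attempt and no reset: what is moved stays moved. The work goes in short steps, Python scripts to look and compute and a tool call to move; the robot and the scene stay as the last step left them, time stands still between calls to the robot, and variables do not carry over. Pictures are saved under pics/ and viewed, at most 14 in all, crops included, and the job is handed in when it is done.

Besides the shell and the picture viewer there is one more tool, called after ">>>" as name(argument=value, ...) on one line, values as JSON. arm_command: Moves the arm, as the interface text tells. Its arguments: {"type":"object","properties":{"series":{"type":"string"},"squeeze":{"type":"number"}},"required":["series"]}

```bash
ls; mkdir -p pics; python3 - <<'E'
from cell import telemetry,cams,env
import cv2
o=telemetry.get_obs()
for k,v in o.items(): print(k,v)
for n in("scene","top","wrist"):
    print(n,cams.calibration(n)); cv2.imwrite(f"pics/{n}0.png",cams.read_camera(n))
E
```

```text
pics
time_s 0.0
qpos [-74.93737569  18.43763168  -4.01759533  83.17425825   1.29663446
  78.53868082  -3.26036253]
joint_velocities [-0.02088398  0.10444133 -0.00636051  0.02115261  0.00251431  0.09183205
 -0.03242751]
effort [ 4.14947754e-04 -4.91282988e+01 -4.03995272e-01 -3.12522161e+01
 -6.41465862e-02  4.35140566e-02  1.51368263e-04]
tool_pos [0.15995702 0.62945891 0.2214836 ]
tool_rot [-1.79894769e+02  6.57667677e-03  1.65749039e+02]
force [-0.43200001  0.1791706  -0.2372288 ]
wrist_torque [ 0.0099885  -0.03681671 -0.0603469 ]
grasp_force 0.0
grip_width 0.086729552422296
scene {'K': array([[484.67089225,   0.        , 319.40966627],
       [  0.        , 484.67089225, 196.87185055],
       [  0.        ,   0.        ,   1.        ]]), 'origin': array([ 0.04623977, -0.98291964,  1.4530421 ]), 'rotation': array([-141.33100278,   -0.31801712,  -25.58062108])}
top {'K': array([[520.81630678,   0.        , 315.29101501],
       [  0.        , 520.81630678, 201.06126687],
       [  0.        ,   0.        ,   1.        ]]), 'origin': array([ 0.33602193, -0.00761492,  1.76481918]), 'rotation': array([-173.58872269,   -0.45457108,  -88.51286772])}
wrist {'K': array([[281.3089352 ,   0.        , 316.97436496],
       [  0.        , 281.3089352 , 200.87151365],
       [  0.        ,   0.        ,   1.        ]]), 'hand_eye': array([[ 7.09121711e-05, -9.67201257e-01, -2.54011267e-01,
         6.77812761e-02],
       [ 9.99999795e-01,  2.30325568e-04, -5.97843646e-04,
        -1.27961082e-03],
       [ 6.36740415e-04, -2.54011173e-01,  9.67201075e-01,
        -1.63175568e-01],
       [ 0.00000000e+00,  0.00000000e+00,  0.00000000e+00,
         1.00000000e+00]])}
```

View pics/top0.png

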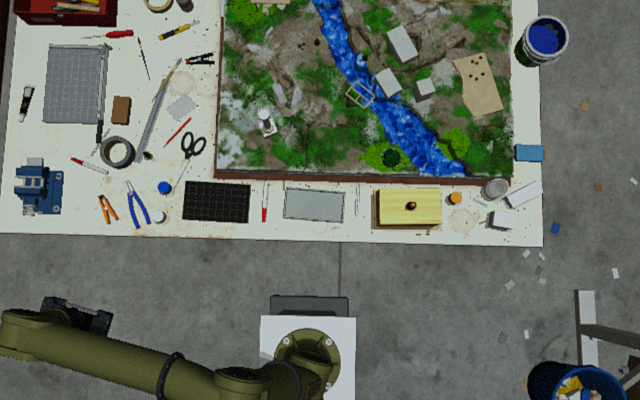

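View pics/scene0.png

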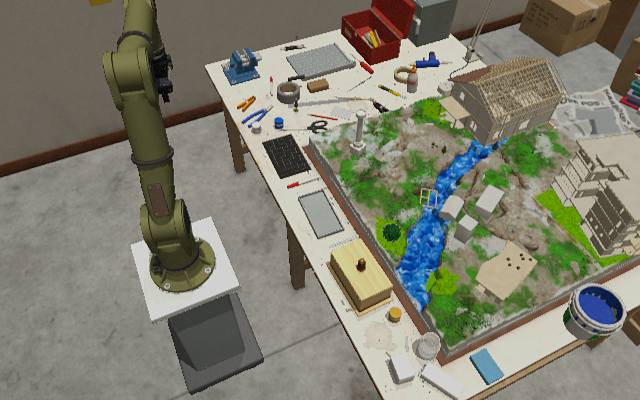

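The top view shows the mat at (216,202), the tray at (314,204), the covered case at (408,208) with its knob at (411,205), and the ochre pot at (455,198). The scene view agrees with this. The pot's presence suggests the right pocket is empty.

```bash
cat > h.py <<'E'
from cell import telemetry,cams,env
import cv2,numpy as np
from scipy.spatial.transform import Rotation as R
def pose():
    o=telemetry.get_obs(); return np.array(o["tool_pos"]),R.from_euler("xyz",o["tool_rot"],degrees=True).as_matrix(),o
def cam(n):
    p,r,o=pose(); c=cams.calibration(n); im=cams.read_camera(n)
    if n=="wrist":
        H=np.array(c["hand_eye"]); return im,(c["K"],p+r@H[:3,3],r@H[:3,:3])
    return im,(c["K"],np.array(c["origin"]),R.from_euler("xyz",c["rotation"],degrees=True).as_matrix())
def ray(C,uv):
    K,o,r=C; d=r@np.linalg.inv(K)@np.array([uv[0],uv[1],1.]); return o,d/np.linalg.norm(d)
def cast(C,uv,z):
    o,d=ray(C,uv); return o+d*(z-o[2])/d[2]
def proj(C,P):
    K,o,r=C; q=K@(r.T@(np.array(P)-o)); return q[:2]/q[2]
def meet(C1,u1,C2,u2):
    o1,d1=ray(C1,u1);o2,d2=ray(C2,u2)
    s=np.linalg.lstsq(np.c_[d1,-d2],o2-o1,rcond=None)[0]
    a,b=o1+s[0]*d1,o2+s[1]*d2; return (a+b)/2,np.linalg.norm(a-b)
def quad(C,mask,z,near):
    "rectangle on plane z from the mask blob nearest pixel near: centre, sizes, yaw of long side from +y"
    cs=cv2.findContours(mask,cv2.RETR_EXTERNAL,cv2.CHAIN_APPROX_NONE)[0]
    cs=[c for c in cs if cv2.contourArea(c)>150]
    c=min(cs,key=lambda c:-cv2.pointPolygonTest(c,near,True))
    w=np.array([cast(C,p[0],z)[:2] for p in c])*1000
    (x,y),(a,b),t=cv2.minAreaRect(w.astype(np.float32))
    if a<b: a,b,t=b,a,t+90
    return np.round([x,y,a,b,(t-90+90)%180-90],1)
def tool(dxyz):  # world shift (m) -> tool mm
    return np.round(pose()[1].T@np.array(dxyz)*1000,1)
E
python3 - <<'E'
from h import *
im,C=cam("top"); hs=cv2.cvtColor(im,cv2.COLOR_BGR2HSV)
for u in((216,202),(314,204),(385,195),(376,225),(411,203),(455,198),(340,225)): print(u,im[u[1],u[0]],hs[u[1],u[0]])
mat=cv2.inRange(hs,(0,0,0),(180,255,70)); mat=cv2.morphologyEx(mat,cv2.MORPH_OPEN,np.ones((5,5)))
print("mat",quad(C,mat,.003,(216,202)))
b=im.astype(int); tr=((hs[...,2]>110)&(hs[...,2]<200)&(hs[...,1]<50)).astype(np.uint8)*255
tr=cv2.morphologyEx(tr,cv2.MORPH_OPEN,np.ones((3,3)))
print("tray",quad(C,tr,.016,(314,204)))
cv=cv2.inRange(hs,(15,50,120),(35,255,255)); cv=cv2.morphologyEx(cv,cv2.MORPH_OPEN,np.ones((3,3)))
print("cover",quad(C,cv,.092,(390,200)))
cr=np.vstack([cv2.resize(im[170:240,170:330],None,fx=5,fy=4,interpolation=2),cv2.resize(im[170:240,340:500],None,fx=5,fy=4,interpolation=2)]); cv2.imwrite("pics/top1.png",cr)
E
```

```text
(216, 202) [42 45 43] [50 17 45]
(314, 204) [142 148 134] [ 77  24 148]
(385, 195) [124 195 187] [ 33  93 195]
(376, 225) [38 72 87] [ 21 144  87]
(411, 203) [19 49 86] [ 13 199  86]
(455, 198) [ 40 133 184] [ 19 200 184]
(340, 225) [186 197 190] [ 49  14 197]
mat [523.4 320.7 221.  130.8  -2.1]
tray [ 8.0520e+02  1.3300e+02  1.8485e+03  8.5500e+02 -1.5000e+00]
cover [ 518.3 -323.8  198.4  113.8    1.5]
```

View pics/top1.png

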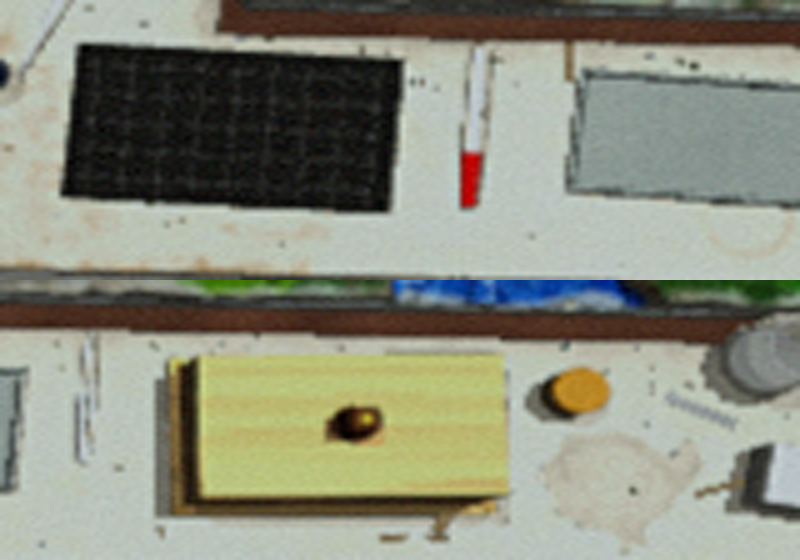

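Plausible sizes: mat centre (523,321) and cover roof centre (518,-324). I'll square the tool and move to the middle for a closer look.

>>> arm_command(series="0 0 0 -0.083 0;0 0 0 -0.083 0;0 0 0 -0.083 0;-24 -31 0 0 0;-24 -31 0 0 0;-24 -31 0 0 0;-24 -31 0 0 0;-24 -31 0 0 0;-24 -31 0 0 0;-24 -31 0 0 0;-24 -31 0 0 0;-24 -31 0 0 0;-24 -31 0 0 0;-24 -31 0 0 0;-24 -31 0 0 0;-24 -31 0 0 0;-24 -31 0 0 0")

```text
time_s: 1.62
tool_pos: [0.4969, 0.1943, 0.2227]
tool_rot: [180.0, 0.0, -180.0]
force: [0.0, 0.4, -0.6]
grip_width: 0.087
grasp_force: 0.0
```

>>> arm_command(series="0 -40 -4 0 0;0 -40 -4 0 0;0 -40 -4 0 0;0 -40 -4 0 0;0 -40 -4 0 0;0 -40 -4 0 0;0 -40 -4 0 0;0 -40 -4 0 0;0 0 0 0 0;0 0 0 0 0")

```text
time_s: 2.45
tool_pos: [0.4958, -0.1269, 0.2549]
tool_rot: [-180.0, 0.0, 179.7]
force: [0.0, 0.6, -0.2]
grip_width: 0.0873
grasp_force: 0.0
```

```bash
python3 - <<'E'
from h import *
im,C=cam("wrist"); cv2.imwrite("pics/w1.png",im); p,r,o=pose(); print(p,o["tool_rot"],o["qpos"],o["time_s"]); np.savez("w1.npz",*C)
E
```

```text
[ 0.49607923 -0.12427204  0.25450786] [1.79952977e+02 8.02045469e-03 1.79900789e+02] [-23.76493952  -0.38135215  35.04476802 100.87433239   0.17424346
  79.43918039 101.1480844 ] 2.5
```

View pics/w1.png

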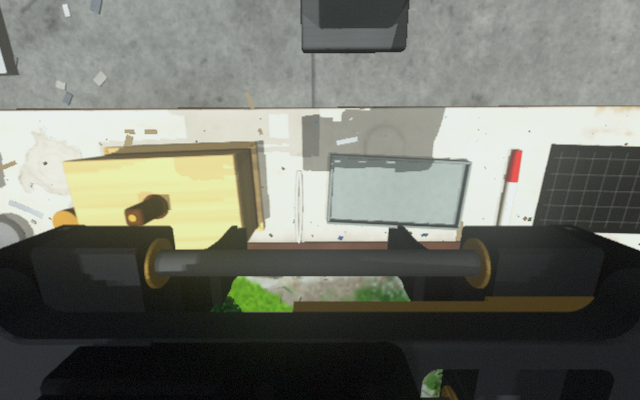

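The wrist view shows the tray outer corners near (330,153), (471,158), (465,229) and (326,222). The knob's top face is at about (133,216) and its foot near (158,205). The plinth edge is visible right of the cover.

```bash
python3 - <<'E'
from h import *
im=cv2.imread("pics/w1.png"); C=[np.load("w1.npz")[k] for k in("arr_0","arr_1","arr_2")]
hs=cv2.cvtColor(im,cv2.COLOR_BGR2HSV)
def show(n,px,z):
    P=np.array([cast(C,p,z)[:2]*1000 for p in px]); e=np.roll(P,-1,0)-P
    print(n,P.mean(0).round(1),np.linalg.norm(e,axis=1).round(1),np.degrees(np.arctan2(e[:,1],e[:,0])).round(1))
show("tray",[(330,153),(471,158),(465,229),(326,222)],.016)
show("mat",[(552,145)],.003); show("knobtop",[(133,216)],.136)
show("roof corners",[(64,162),(236,152)],.092)
show("plinth",[(257,141),(262,231)],.01)
# knob from the top camera
T,Ct=cam("top"); ht=cv2.cvtColor(T,cv2.COLOR_BGR2HSV)
m=cv2.inRange(ht,(5,120,20),(22,255,140))[190:220,395:430]; ys,xs=np.nonzero(m); print("knob px",xs.min()+395,xs.max()+395,ys.min()+190,ys.max()+190)
for uv in [(xs.mean()+395,ys.mean()+190)]: print("knob mid",cast(Ct,uv,.114)*1000)
for uv in [(411,204)]: print("knobtop/top",cast(Ct,uv,.136)*1000)
m=cv2.inRange(hs,(18,40,150),(35,255,255)); m=cv2.morphologyEx(m,cv2.MORPH_OPEN,np.ones((3,3)));print("roof wrist",quad(C,m,.092,(190,190)))
cv2.imwrite("pics/w1c.png",cv2.resize(im[130:245,50:270],None,fx=3.6,fy=3.6,interpolation=cv2.INTER_CUBIC))
E
```

```text
tray [520.1 -10. ] [200.5 107.3 211.3 103.1] [ 87.7   2.8 -93.4 177. ]
mat [455. 212.] [0.] [0.]
knobtop [ 517.2 -322.4] [0.] [0.]
roof corners [ 460.1 -321.3] [200.3 200.3] [ 92.9 -87.1]
plinth [ 514.6 -213.9] [136.1 136.1] [ -0.2 179.8]
knob px 405 415 202 210
knob mid [ 515.1926876  -319.35486999  114.        ]
knobtop/top [ 518.10849615 -317.39413598  136.        ]
roof wrist [ 518.8 -338.1  232.   116.4    1.8]
```

View pics/w1c.png

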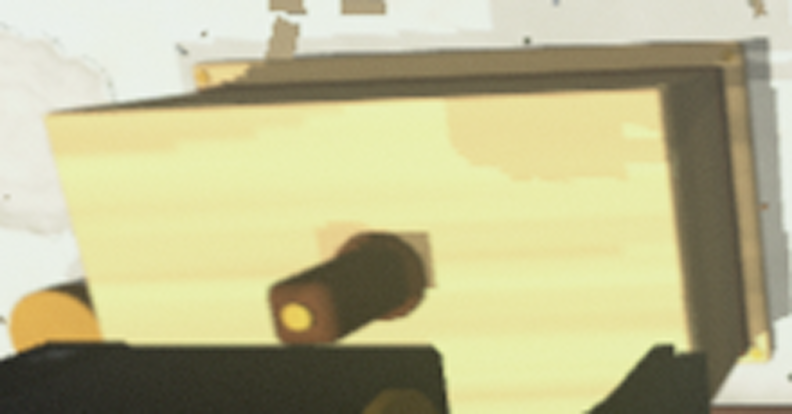

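>>> arm_command(series="-4 -39.6 0 0 0;-4 -39.6 0 0 0;-4 -39.6 0 0 0;-4 -39.6 0 0 0;-5 -39.6 0 0 0;0 0 0 -0.035 0;0 0 20 0 0;0 0 30 0 0;0 0 30 0 0;0 0 30 0 0;0 0 25 0 0;0 0 17 0 0;0 0 0 0 0;0 0 0 0 0")

```text
time_s: 3.72
tool_pos: [0.5176, -0.3197, 0.1015]
tool_rot: [179.9, -0.1, -177.8]
force: [-0.9, 0.2, -0.0]
grip_width: 0.087
grasp_force: 0.0
```

>>> arm_command(series="0 0 0 0 200;0 0 0 0 255;0 0 0 0 255;0 0 0 0 255;0 0 0 0 255;0 0 0 0 255;0 0 0 0 255", squeeze=40)

```text
time_s: 4.3
tool_pos: [0.5173, -0.322, 0.1027]
tool_rot: [180.0, 0.0, -178.0]
force: [-0.7, -0.2, -0.4]
grip_width: 0.0484
grasp_force: 0.0
```

>>> arm_command(series="0 0 0 0 255;0 0 0 0 255;0 0 0 0 255;0 0 0 0 255;0 0 0 0 255;0 0 0 0 255;0 0 0 0 255;0 0 0 0 255")

```text
time_s: 4.97
tool_pos: [0.5173, -0.3218, 0.1025]
tool_rot: [180.0, -0.0, -178.0]
force: [0.0, 1.5, 1.0]
grip_width: 0.0201
grasp_force: 40.0
```

>>> arm_command(series="0 0 -5 0 255;0 0 -5 0 255;0 0 -8 0 255;0 0 -12 0 255;0 0 -15 0 255;0 0 -15 0 255;0 0 -15 0 255;0 0 -15 0 255;0 0 -15 0 255;0 0 -15 0 255;0 0 -10 0 255;0 0 -5 0 255;0 0 0 0 255")

```text
time_s: 6.05
tool_pos: [0.5178, -0.3224, 0.2392]
tool_rot: [-179.9, 0.1, -178.0]
force: [-0.2, 0.8, -3.7]
grip_width: 0.0197
grasp_force: 40.0
```

>>> arm_command(series="-0.5 10 0 0 255;-0.8 20 0 0 255;-1 30 0 0 255;-1 30 0 0 255;-1 30 0 0 255;-1 30 0 0 255;-1 30 0 0 255;-1 30 0 0 255;-1 30 0 0 255;-1 30 0 0 255;-1 30 0 0 255;-1 30 0 0 255;-1 30 0 0 255;-1 30 0 0 255;-1 30 0 0 255;-1 30 0 0 255;-1 30 0 0 255;-1 30 0 0 255;-1 30 0 0 255")

```text
time_s: 7.63
tool_pos: [0.515, 0.2202, 0.2363]
tool_rot: [-180.0, -0.1, -177.9]
force: [0.9, 0.2, -2.4]
grip_width: 0.02
grasp_force: 4.0
```

>>> arm_command(series="-1 30 0 0.035 255;-1 25 0 0.035 255;-1 20 0 0 255;-1 14 0 0 255;0 8 0 0 255;0 4 0 0 255;0 0 0 0 255;0 0 0 0 255")

```text
time_s: 8.3
tool_pos: [0.5214, 0.3178, 0.2375]
tool_rot: [-179.9, -0.0, 177.9]
force: [0.9, -0.3, -2.5]
grip_width: 0.0196
grasp_force: 40.0
```

```bash
python3 - <<'E'
from h import *
im,C=cam("wrist"); T,Ct=cam("top"); S,Cs=cam("scene"); p,r,o=pose(); print(p,o["tool_rot"],o["grip_width"],o["time_s"])
cr=np.vstack([cv2.resize(im,(640,400))[90:290], cv2.resize(T[150:250,130:450],None,fx=2,fy=2), cv2.resize(S[220:320,300:420],(640,200),interpolation=2)]) 
cv2.imwrite("pics/a1.png",cr)
E
```

```text
[0.52158045 0.31773071 0.23782731] [-1.79989194e+02  1.89632432e-02  1.77879057e+02] 0.019697782983185152 8.45
```

View pics/a1.png

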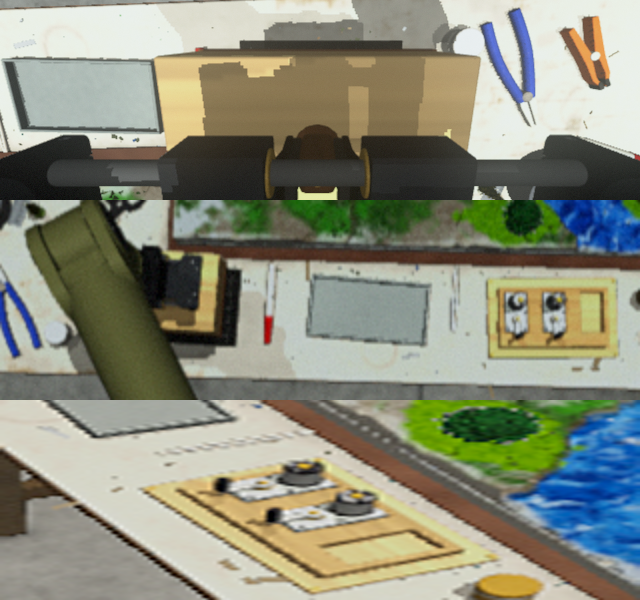

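The grip slackened momentarily in transit (4 N) but the cover is still held and level. The right pocket is empty, with drives in the left and middle ones. Now lowering onto the mat.

>>> arm_command(series="-1 3 10 0 255;0 0 20 0 255;0 0 25 0 255;0 0 25 0 255;0 0 22 0 255;0 0 15 0 255;0 0 8 0 255;0 0 5 0 255;0 0 3 0 255;0 0 0 0 255;0 0 0 0 255")

```text
time_s: 9.37
tool_pos: [0.5229, 0.3227, 0.1056]
tool_rot: [179.9, 0.1, 178.0]
force: [-0.0, 0.4, -2.6]
grip_width: 0.0197
grasp_force: 40.0
```

>>> arm_command(series="0 0 2 0 255;0 0 2 0 255;0 0 2 0 255;0 0 0 0 255")

```text
time_s: 9.7
tool_pos: [0.522, 0.3222, 0.0983]
tool_rot: [-180.0, -0.0, 178.0]
force: [-1.1, -0.1, -3.5]
grip_width: 0.0199
grasp_force: 40.0
```

>>> arm_command(series="0 0 1 0 255;0 0 1 0 255;0 0 1 0 255;0 0 0 0 255")

```text
time_s: 10.03
tool_pos: [0.5223, 0.3223, 0.0956]
tool_rot: [180.0, 0.0, 178.0]
force: [-0.0, 0.5, -3.5]
grip_width: 0.0199
grasp_force: 40.0
```

>>> arm_command(series="0 0 1 0 255;0 0 0.5 0 255;0 0 0 0 255")

```text
time_s: 10.28
tool_pos: [0.5223, 0.3223, 0.0955]
tool_rot: [180.0, 0.0, 178.0]
force: [-2.7, -1.9, 4.2]
grip_width: 0.0196
grasp_force: 40.0
```

Contact at TCP z 0.0955, exactly as predicted, so there was no slip. Release, rise, and head to the case.

>>> arm_command(series="0 0 -0.5 0 120;0 0 0 0 0;0 0 0 0 0;0 0 0 0 0;0 0 0 0 0;0 0 0 0 0;0 0 -15 0 0;0 0 -30 0 0;0 0 -35 0 0;0 0 -35 0 0;0 0 -35 0 0;0 0 0 -0.037 0")

```text
time_s: 11.28
tool_pos: [0.5255, 0.324, 0.2531]
tool_rot: [179.6, 0.6, -179.9]
force: [0.8, 0.7, 1.0]
grip_width: 0.0852
grasp_force: 0.0
```

>>> arm_command(series="0 -40 0 0 0;0 -40 0 0 0;0 -40 0 0 0;0 -40 0 0 0;0 -40 0 0 0;0 -40 0 0 0;0 -40 0 0 0;0 -40 0 0 0;0 -40 0 0 0;0 -40 0 0 0;0 -40 0 0 0;10 -40 0 0 0;20 -35 0 0 0;30 -20 0 0 0;30 0 0 0 0;0 0 0 0 0;0 0 0 0 0")

```text
time_s: 12.7
tool_pos: [0.4325, -0.2133, 0.2449]
tool_rot: [179.9, 0.1, -180.0]
force: [1.0, 0.9, -0.0]
grip_width: 0.087
grasp_force: 0.0
```

```bash
python3 - <<'E'
from h import *
im,C=cam("wrist"); np.savez("w2.npz",*C); T,Ct=cam("top"); S,_=cam("scene");p,r,o=pose(); print(p,o["tool_rot"],o["grip_width"],o["time_s"])
cv2.imwrite("pics/top2.png",T);cv2.imwrite("pics/w2.png",im);cv2.imwrite("pics/sc2.png",S)
cv2.imwrite("pics/a2.png",np.vstack([im,cv2.resize(T[150:250,130:450],(640,200))]))
E
```

```text
[ 0.43445906 -0.21211913  0.24470471] [-1.79987068e+02  3.80803483e-02 -1.79770971e+02] 0.08692761464358505 12.85
```

View pics/a2.png

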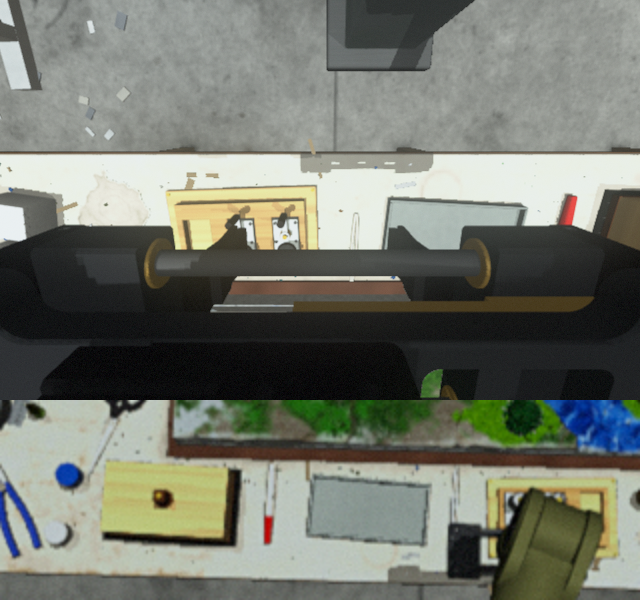

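>>> arm_command(series="-35 -20 0 0 0;-35 -20 0 0 0;-35 -20 0 0 0;-30 -15 0 0 0;0 0 0 0 0;0 0 0 0 0;0 0 0 0 0")

```text
time_s: 13.43
tool_pos: [0.5686, -0.2871, 0.2434]
tool_rot: [-180.0, -0.2, -179.8]
force: [-0.7, -0.0, -0.6]
grip_width: 0.087
grasp_force: 0.0
```

```bash
python3 - <<'E'
from h import *
im,C=cam("wrist"); np.savez("w3.npz",*C);cv2.imwrite("pics/w3.png",im);p,r,o=pose(); print(p,o["tool_rot"],o["time_s"])
cv2.imwrite("pics/a3.png",cv2.resize(im[80:245,200:420],None,fx=3.6,fy=3.6,interpolation=2))
E
```

```text
[ 0.56823391 -0.28713477  0.24430192] [ 1.79989093e+02 -5.00807980e-02 -1.79839113e+02] 13.4833
```

View pics/a3.png

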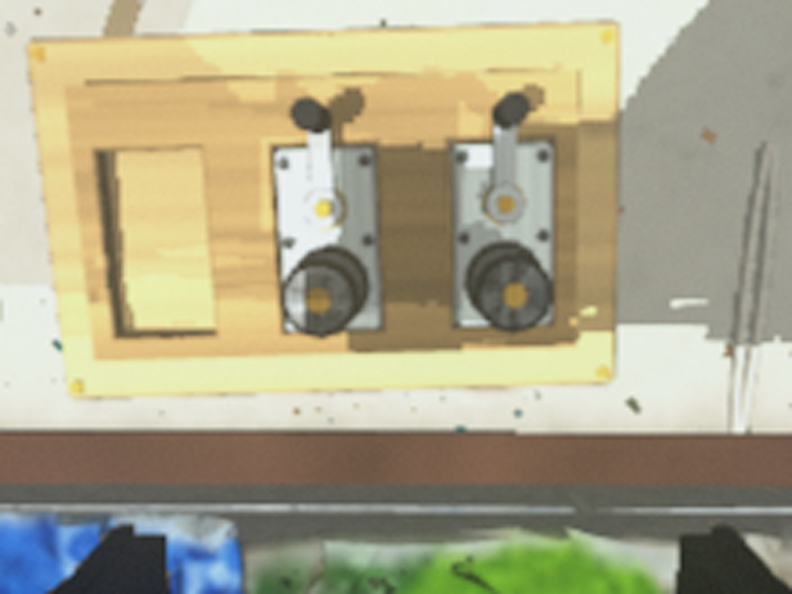

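The view shows the plinth corners at crop (30,43), (619,23), (613,383) and (72,398). Pin tops are at (311,115) for the middle drive and (512,110) for the left. Can tops are near (325,297) and (513,294), and the right pocket is empty.

```bash
python3 - <<'E'
from h import *
C=[np.load("w3.npz")[k] for k in("arr_0","arr_1","arr_2")]
f=lambda u,v:(200+u/3.6,80+v/3.6)
c=lambda u,v,z:cast(C,f(u,v),z)[:2]*1000
P=np.array([c(*q,.010) for q in((30,43),(619,23),(613,383),(72,398))]); e=np.roll(P,-1,0)-P
print("plinth",P.mean(0),np.linalg.norm(e,axis=1),np.degrees(np.arctan2(e[:,1],e[:,0])))
for n,pin,can,ax in(("mid",(311,112),(325,297),(324,209)),("left",(512,107),(514,294),(505,204))):
    a,b=c(*pin,.077),c(*can,.074); print(n,"pin",a,"can",b,"dist",np.linalg.norm(a-b), "axis z.035",c(*ax,.035))
for n,q in(("gm",((272,145),(375,145),(383,328),(281,332))),("gl",((453,142),(553,142),(553,326),(455,328)))):
    P=np.array([c(*k,.030) for k in q]); e=np.roll(P,-1,0)-P; print(n,P.mean(0),np.linalg.norm(e,axis=1),np.degrees(np.arctan2(e[:,1],e[:,0])))
E
```

```text
plinth [ 518.55890152 -322.9470341 ] [216.45324969 134.39468298 216.74993325 133.73972143] [  91.99627974    1.97517591  -88.17696872 -178.15160607]
mid pin [ 482.89536364 -323.46223727] can [ 540.59948594 -320.58010533] dist 57.776053997674964 axis z.035 [ 513.76771356 -324.02017738]
left pin [ 481.21738591 -261.0531337 ] can [ 539.40838369 -258.64084149] dist 58.240976783796 axis z.035 [ 511.80654415 -259.17726351]
gm [ 524.87047132 -323.32046852] [36.85746306 65.87130907 38.24745092 67.35410156] [  90.18383719    2.13450925  -87.54577577 -179.06565523]
gl [ 523.57665907 -259.04774856] [35.74224999 66.13325456 36.63516549 66.87044364] [  90.18362984    2.05917724  -88.62708779 -178.72006736]
```

Sizes fit (1.5% small). The case sits at about (518.5,-323) with yaw +2°, and the pockets are about 5 mm forward of its middle. Next I'll straddle the left pin.

>>> arm_command(series="29 9 0 0 165;29 8.5 0 0 165;29 8.5 0 0 165;0 0 10 -0.033 165;0 0 30 0 165;0 0 30 0 165;0 0 30 0 165;0 0 25 0 165;0 0 15 0 165;0 0 0 0 165;0 0 0 0 165")

```text
time_s: 14.4
tool_pos: [0.481, -0.2611, 0.1052]
tool_rot: [179.9, 0.0, -178.0]
force: [1.2, 0.3, 0.2]
grip_width: 0.0317
grasp_force: 0.0
```

```bash
python3 - <<'E'
from h import *
im,C=cam("wrist");p,r,o=pose(); print(p,o["tool_rot"],o["grip_width"],o["time_s"])
print(proj(C,[.481,-.261,.077]),proj(C,p))
cv2.imwrite("pics/a4.png",cv2.resize(im[100:300,200:440],None,fx=2.8,fy=2.8,interpolation=2))
E
```

```text
[ 0.48189768 -0.26166429  0.10607659] [ 1.79976043e+02  1.49920898e-01 -1.77967282e+02] 0.0314162521144411 14.45
[319.45787724 225.02856824] [318.75653962 242.19055093]
```

View pics/a4.png

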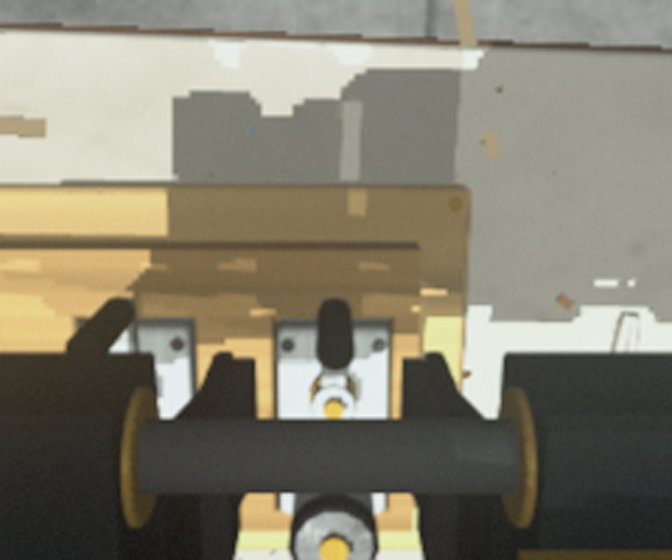

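The pin top is at px (320,225), matching the prediction (319.5,225), centred between the fingers. Descend.

>>> arm_command(series="0 0 15 0 165;0 0 15 0 165;0 0 15 0 165;0 0 5 0 165;0 0 0 0 192;0 0 0 0 192;0 0 0 0 192;0 0 0 0 192")

```text
time_s: 15.12
tool_pos: [0.4824, -0.2622, 0.0558]
tool_rot: [-180.0, 0.1, -178.0]
force: [0.3, -0.5, -0.1]
grip_width: 0.0223
grasp_force: 0.0
```

>>> arm_command(series="0 2 0 0 192;0 2 0 0 192;0 2 0 0 192;0 1 0 0 192;0 0 0 0 192;0 0 0 0 192")

```text
time_s: 15.62
tool_pos: [0.4813, -0.2547, 0.0545]
tool_rot: [180.0, 0.0, -178.0]
force: [0.6, 0.2, 0.2]
grip_width: 0.0215
grasp_force: 0.0
```

>>> arm_command(series="0 1 0 0 192;0 1 0 0 192;0 0 0 0 192;0 0 0 0 192")

```text
time_s: 15.95
tool_pos: [0.4812, -0.2528, 0.0545]
tool_rot: [180.0, 0.0, -178.0]
force: [-0.2, -0.1, -0.2]
grip_width: 0.0214
grasp_force: 0.0
```

>>> arm_command(series="0 1 0 0 192;0 1 0 0 192;0 0 0 0 192;0 0 0 0 192")

```text
time_s: 16.28
tool_pos: [0.4811, -0.2508, 0.0546]
tool_rot: [180.0, 0.0, -178.0]
force: [-0.1, -0.3, 0.3]
grip_width: 0.0215
grasp_force: 0.1
```

>>> arm_command(series="0 1 0 0 192;0 0 0 0 192;0 0 0 0 192")

```text
time_s: 16.53
tool_pos: [0.4811, -0.2502, 0.0546]
tool_rot: [-180.0, 0.0, -178.0]
force: [-0.2, -2.9, 0.6]
grip_width: 0.0215
grasp_force: 0.8
```

>>> arm_command(series="0 1 0 0 192;0 0 0 0 192;0 0 0 0 192")

```text
time_s: 16.78
tool_pos: [0.4811, -0.2494, 0.0548]
tool_rot: [-180.0, 0.0, -178.0]
force: [-0.1, -2.6, 1.1]
grip_width: 0.0214
grasp_force: 1.4
```

```bash
python3 - <<'E'
from h import *
im,C=cam("wrist");p,r,o=pose(); print(p,o["force"],o["grip_width"],o["grasp_force"])
cv2.imwrite("pics/a5.png",cv2.resize(im[150:300,230:410],None,fx=3.6,fy=3.6,interpolation=2))
E
```

```text
[ 0.48116937 -0.24940305  0.05480816] [-0.85710063 -2.66018774  1.9296706 ] 0.02134233071072278 1.4453288912773132
```

View pics/a5.png

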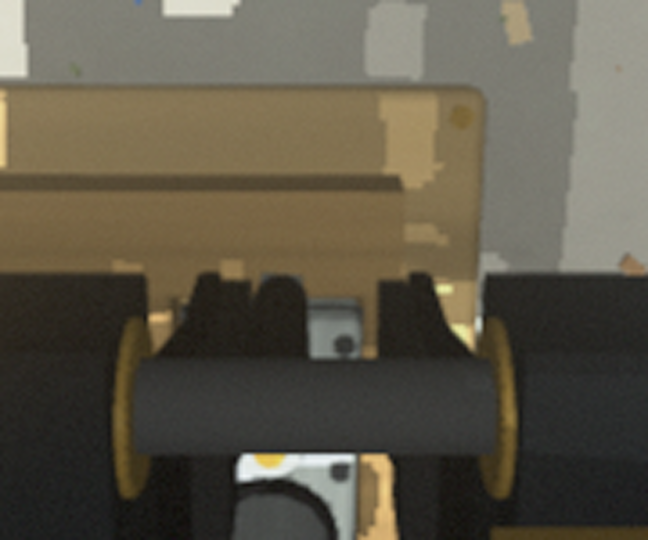

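>>> arm_command(series="0 1 0 0 192;0 0 0 0 192;0 0 0 0 192")

```text
time_s: 17.08
tool_pos: [0.4813, -0.2483, 0.0549]
tool_rot: [-180.0, 0.0, -178.0]
force: [-0.7, -3.3, 2.7]
grip_width: 0.0214
grasp_force: 1.9
```

>>> arm_command(series="0 0.7 0 0 192;0 0 0 0 192;0 0 0 0 192")

```text
time_s: 17.33
tool_pos: [0.4813, -0.2472, 0.0547]
tool_rot: [-180.0, 0.0, -178.0]
force: [-0.3, -2.7, 3.4]
grip_width: 0.0216
grasp_force: 1.9
```

The force has plateaued near 3 N and the vertical force is rising, so the drive is starting to rock. That is resistance met, so I'm going no further. Back anticlockwise.

>>> arm_command(series="0 -3 0 0 192;0 -3 0 0 192;0 -3 0 0 192;0 -3 0 0 192;0 -2 0 0 192;0 0 0 0 192;0 0 0 0 192")

```text
time_s: 17.92
tool_pos: [0.4813, -0.2611, 0.0544]
tool_rot: [180.0, -0.0, -178.0]
force: [0.2, 0.0, -0.0]
grip_width: 0.0213
grasp_force: 0.0
```

>>> arm_command(series="0 -2 0 0 192;0 0 0 0 192;0 0 0 0 192")

```text
time_s: 18.17
tool_pos: [0.4815, -0.2631, 0.0545]
tool_rot: [180.0, 0.0, -178.0]
force: [1.5, -0.4, -0.3]
grip_width: 0.0215
grasp_force: 0.0
```

>>> arm_command(series="0 -1.5 0 0 192;0 0 0 0 192;0 0 0 0 192")

```text
time_s: 18.42
tool_pos: [0.4816, -0.2647, 0.0546]
tool_rot: [180.0, 0.0, -178.0]
force: [-0.9, 0.4, -0.8]
grip_width: 0.0218
grasp_force: 0.0
```

>>> arm_command(series="0 -1.5 0 0 192;0 0 0 0 192;0 0 0 0 192")

```text
time_s: 18.67
tool_pos: [0.4816, -0.2662, 0.0545]
tool_rot: [-180.0, 0.0, -178.0]
force: [0.1, -0.1, 0.1]
grip_width: 0.0216
grasp_force: 0.0
```

>>> arm_command(series="0 -1 0 0 192;0 0 0 0 192;0 0 0 0 192")

```text
time_s: 18.92
tool_pos: [0.4817, -0.2671, 0.0545]
tool_rot: [180.0, 0.0, -178.0]
force: [-0.9, 0.3, -0.3]
grip_width: 0.0214
grasp_force: 0.2
```

>>> arm_command(series="0 -1 0 0 192;0 0 0 0 192;0 0 0 0 192")

```text
time_s: 19.17
tool_pos: [0.4817, -0.2682, 0.0545]
tool_rot: [-180.0, 0.0, -178.0]
force: [-0.7, 0.6, -0.6]
grip_width: 0.0212
grasp_force: 0.1
```

>>> arm_command(series="0 -1 0 0 192;0 0 0 0 192;0 0 0 0 192")

```text
time_s: 19.42
tool_pos: [0.4818, -0.2688, 0.0545]
tool_rot: [180.0, -0.0, -178.0]
force: [-1.2, 1.6, 0.8]
grip_width: 0.0216
grasp_force: 0.8
```

>>> arm_command(series="0 -1 0 0 192;0 0 0 0 192;0 0 0 0 192")

```text
time_s: 19.67
tool_pos: [0.4819, -0.2696, 0.0546]
tool_rot: [179.9, 0.0, -178.0]
force: [-0.8, 2.8, 1.7]
grip_width: 0.0217
grasp_force: 1.5
```

The left drive swings about 7 mm at the pin including case slop and spring, against 17 mm or more for a worn one, so it is good. Now the middle one.

>>> arm_command(series="0 5 0 0 192;0 5.5 0 0 192;0 0 0 0 165;0 0 0 0 165;0 0 -15 0 165;0 0 -20 0 165;0 0 -20 0 165;0.4 -21.5 0 0 165;0.4 -21.5 0 0 165;0.4 -21.5 0 0 165;0 0 0 0 165;0 0 0 0 165")

```text
time_s: 20.67
tool_pos: [0.4818, -0.3258, 0.1096]
tool_rot: [-179.9, -0.0, -178.2]
force: [-0.1, 0.6, 0.5]
grip_width: 0.0306
grasp_force: 0.0
```

```bash
python3 - <<'E'
from h import *
im,C=cam("wrist");p,r,o=pose(); print(p,o["tool_rot"],o["grip_width"],o["time_s"])
print(proj(C,[.4829,-.3235,.077]))
g=cv2.cvtColor(im,cv2.COLOR_BGR2GRAY)
print(np.array2string(g[214:226:2,304:338],max_line_width=200))
E
```

```text
[ 0.48218492 -0.32429003  0.1093483 ] [ 1.79991348e+02 -2.29377898e-02 -1.78044197e+02] 0.03031458940175821 20.7167
[322.39147407 224.610234  ]
[[ 83  86  84  82  82  82  80  82  81  78  65  54  50  51  49  51  49  50  49  49  51  49  68  81  83  85  83  83  83  81  80  79  81  80]
 [103 103 102 102 101 102 103 104 102  94  76  53  50  52  51  53  50  48  50  48  50  49  70  93 102 102 103 103 104 101 101 101 100 100]
 [155 155 155 154 156 158 161 157 154 140 100  52  50  51  49  51  52  51  48  51  53  50  84 136 158 161 160 161 156 154 155 157 157 159]
 [128 130 155 171 176 180 176 173 174 157 105  51  50  53  56  53  54  54  53  53  54  48  78 140 176 184 184 182 176 175 168 145 115 113]
 [ 79  78 102 149 177 179 178 174 174 154 101  53  52  55  51  52  52  51  51  52  50  51  64 127 171 185 186 181 177 162 121  87  94 101]
 [ 85  93 130 164 178 179 178 177 177 148  93  56  54  54  54  51  54  53  51  53  53  52  54 120 167 184 185 180 177 171 157 126 114 131]]
```

The pin spans columns 315 to 326, centred between the fingers. Descend and sweep +y.

>>> arm_command(series="0 0 15 0 165;0 0 15 0 165;0 0 15 0 165;0 0 9 0 165;0 0 0 0 192;0 0 0 0 192;0 0 0 0 192;0 0 0 0 192;0 2 0 0 192;0 2 0 0 192;0 2 0 0 192;0 0 0 0 192;0 0 0 0 192")

```text
time_s: 21.8
tool_pos: [0.4824, -0.3179, 0.0556]
tool_rot: [180.0, 0.0, -178.0]
force: [-0.3, 0.2, 0.1]
grip_width: 0.0217
grasp_force: 0.0
```

>>> arm_command(series="0 1 0 0 192;0 1 0 0 192;0 0 0 0 192;0 0 0 0 192")

```text
time_s: 22.13
tool_pos: [0.4822, -0.3161, 0.0555]
tool_rot: [180.0, 0.0, -178.0]
force: [-0.2, -0.1, -1.1]
grip_width: 0.0217
grasp_force: 0.0
```

>>> arm_command(series="0 1 0 0 192;0 0 0 0 192;0 0 0 0 192")

```text
time_s: 22.38
tool_pos: [0.4822, -0.3151, 0.0555]
tool_rot: [180.0, 0.0, -178.0]
force: [-0.3, -0.4, -0.0]
grip_width: 0.0213
grasp_force: 0.1
```

>>> arm_command(series="0 1 0 0 192;0 0 0 0 192;0 0 0 0 192")

```text
time_s: 22.63
tool_pos: [0.4821, -0.3142, 0.0556]
tool_rot: [-180.0, 0.0, -178.0]
force: [-0.6, -0.8, -0.7]
grip_width: 0.0214
grasp_force: 0.3
```

>>> arm_command(series="0 1 0 0 192;0 0 0 0 192;0 0 0 0 192")

```text
time_s: 22.88
tool_pos: [0.4821, -0.3136, 0.0557]
tool_rot: [-180.0, 0.0, -178.0]
force: [-0.2, -1.3, 0.4]
grip_width: 0.0215
grasp_force: 0.9
```

>>> arm_command(series="0 1 0 0 192;0 0 0 0 192;0 0 0 0 192")

```text
time_s: 23.13
tool_pos: [0.4822, -0.3128, 0.0559]
tool_rot: [-179.9, 0.0, -178.0]
force: [-0.4, -3.1, 2.5]
grip_width: 0.0216
grasp_force: 1.4
```

>>> arm_command(series="0 -3 0 0 192;0 -3 0 0 192;0 -3 0 0 192;0 -3 0 0 192;0 -3 0 0 192;0 0 0 0 192;0 0 0 0 192")

```text
time_s: 23.72
tool_pos: [0.4825, -0.3273, 0.0554]
tool_rot: [180.0, -0.0, -178.0]
force: [0.5, -0.2, 0.1]
grip_width: 0.0214
grasp_force: 0.0
```

>>> arm_command(series="0 -1.5 0 0 192;0 0 0 0 192;0 0 0 0 192")

```text
time_s: 23.97
tool_pos: [0.4827, -0.3286, 0.0556]
tool_rot: [180.0, 0.0, -178.0]
force: [-0.4, -0.2, 0.7]
grip_width: 0.0216
grasp_force: 0.0
```

>>> arm_command(series="0 -1.5 0 0 192;0 0 0 0 192;0 0 0 0 192")

```text
time_s: 24.22
tool_pos: [0.4827, -0.3301, 0.0555]
tool_rot: [180.0, 0.0, -178.0]
force: [-0.5, 0.5, 0.4]
grip_width: 0.0215
grasp_force: 0.0
```

>>> arm_command(series="0 -1 0 0 192;0 0 0 0 192;0 0 0 0 192")

```text
time_s: 24.47
tool_pos: [0.4827, -0.3311, 0.0555]
tool_rot: [180.0, -0.0, -178.0]
force: [-0.5, 0.5, -0.5]
grip_width: 0.0215
grasp_force: 0.2
```

>>> arm_command(series="0 -1 0 0 192;0 0 0 0 192;0 0 0 0 192")

```text
time_s: 24.72
tool_pos: [0.4827, -0.3322, 0.0555]
tool_rot: [-180.0, 0.0, -178.0]
force: [-0.5, -0.0, 0.3]
grip_width: 0.0215
grasp_force: 0.1
```

>>> arm_command(series="0 -1 0 0 192;0 0 0 0 192;0 0 0 0 192")

```text
time_s: 24.97
tool_pos: [0.4828, -0.3331, 0.0555]
tool_rot: [180.0, 0.0, -178.0]
force: [0.1, -0.3, 0.6]
grip_width: 0.0214
grasp_force: 0.2
```

>>> arm_command(series="0 -1 0 0 192;0 0 0 0 192;0 0 0 0 192")

```text
time_s: 25.22
tool_pos: [0.4829, -0.3337, 0.0556]
tool_rot: [180.0, -0.0, -178.0]
force: [-0.6, 2.0, 1.0]
grip_width: 0.0214
grasp_force: 0.9
```

>>> arm_command(series="0 -1 0 0 192;0 0 0 0 192;0 0 0 0 192")

```text
time_s: 25.47
tool_pos: [0.4831, -0.3348, 0.0556]
tool_rot: [180.0, 0.0, -178.0]
force: [-0.7, 3.2, 1.9]
grip_width: 0.0212
grasp_force: 1.5
```

```bash
python3 - <<'E'
from h import *
im,C=cam("wrist");p,r,o=pose(); print(p,o["force"],o["grip_width"],o["grasp_force"])
S,_=cam("scene")
cv2.imwrite("pics/a6.png",np.vstack([cv2.resize(im[130:280,210:430],(748,340)),cv2.resize(S[220:320,300:420],(748,250),interpolation=2)]))
E
```

```text
[ 0.48306134 -0.33476161  0.05557928] [-0.54256933  3.36025974  2.62908781] 0.021353582372026857 1.5022928640246391
```

View pics/a6.png

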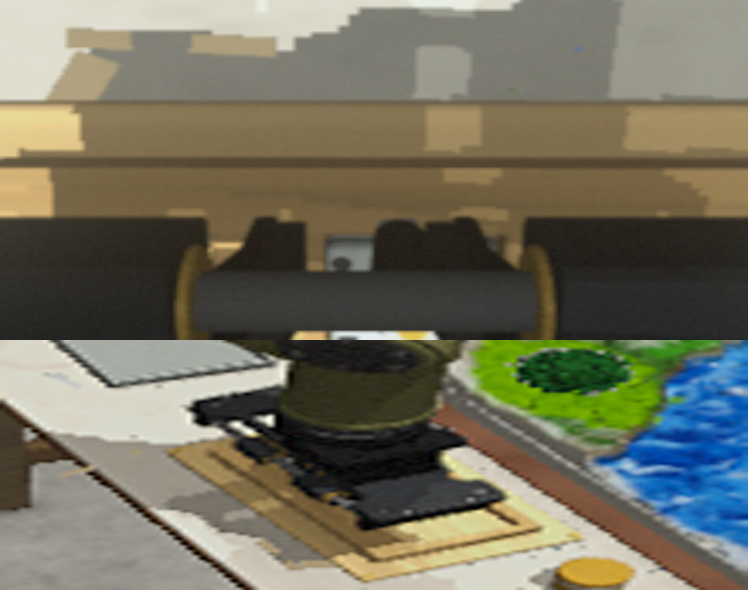

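In the picture the pin sits only about 2.6 mm off the boss line at the limit, and the left one looked the same the other way. That is about ±0.09 rad including spring, so both drives are good and nothing goes to the tray. I'll back off, rise, and look at everything from out of the way.

>>> arm_command(series="0 5 0 0 192;0 5.5 0 0 192;0 0 0 0 150;0 0 0 0 120;0 0 -15 0 100;0 0 -30 0 0;0 0 -35 0 0;0 0 -35 0 0;0 0 -35 0 0;0 0 -35 0 0;-40 3 0 0 0;-40 20 0 0 0;0 30 0 0.035 0;0 0 0 0 0;0 0 0 0 0")

```text
time_s: 26.82
tool_pos: [0.559, -0.2683, 0.2398]
tool_rot: [-180.0, -0.1, -179.7]
force: [-1.1, -0.7, 0.9]
grip_width: 0.0869
grasp_force: 0.0
```

```bash
python3 - <<'E'
from h import *
im,C=cam("wrist"); np.savez("w4.npz",*C);cv2.imwrite("pics/w4.png",im);p,r,o=pose(); print(p,o["tool_rot"],o["time_s"])
T,Ct=cam("top"); cv2.imwrite("pics/top4.png",T)
cv2.imwrite("pics/a7.png",np.vstack([cv2.resize(im[80:240,180:420],(720,420),interpolation=2),cv2.resize(T[170:240,170:350],(720,180),interpolation=2)]))
E
```

```text
[ 0.55792636 -0.27044414  0.24034055] [-1.79936259e+02 -3.01826755e-02 -1.79922455e+02] 26.8667
```

View pics/a7.png

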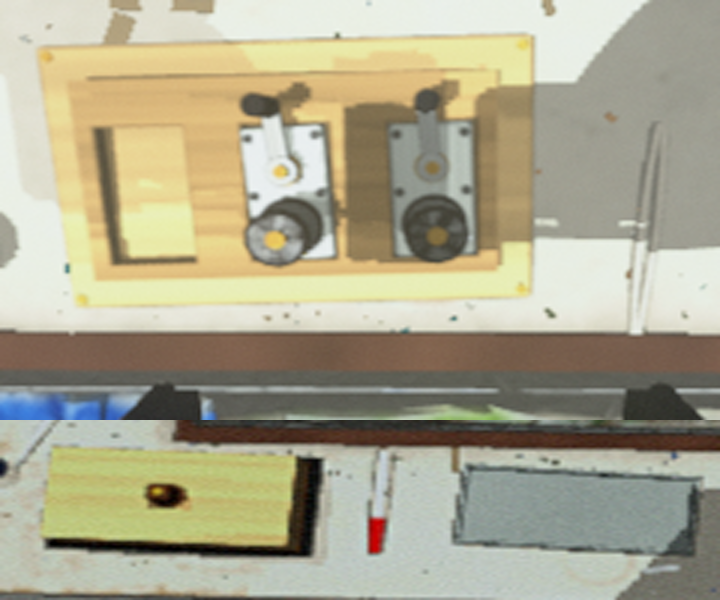

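The middle crank now stands visibly off centre: pin at crop (259,104), boss at (281,170). That needs measuring.

```bash
python3 - <<'E'
from h import *
C=[np.load("w4.npz")[k] for k in("arr_0","arr_1","arr_2")]
f=lambda u,v:(180+u/3,80+v/2.625)
c=lambda u,v,z:cast(C,f(u,v),z)[:2]*1000
for n,pin,can,ax in(("mid",(257,103),(276,240),(281,170)),("left",(428,98),(436,237),(432,167))):
    a,b=c(*pin,.077),c(*can,.074)
    for yaw in(0,2,4):
        t=np.radians(yaw); A=b-28*np.array([np.cos(t),np.sin(t)]); d=a-A
        print(n,yaw,"pin",a.round(1),"can",b.round(1),"axis",A.round(1),"seen axis",c(*ax,.038).round(1),"r",np.hypot(*d).round(1),"crank",round(np.arctan2(d[1],d[0])%(2*np.pi)-np.pi-t,3))
for n,q in(("gm",((240,126),(328,122),(337,258),(249,262))),("gl",((388,124),(476,121),(478,255),(390,258)))):
    P=np.array([c(*k,.030) for k in q]); e=np.roll(P,-1,0)-P; print(n,P.mean(0).round(1),np.linalg.norm(e,axis=1).round(1),np.degrees(np.arctan2(e[:,1],e[:,0])).round(1))
E
```

```text
mid 0 pin [ 482.5 -327.7] can [ 541.4 -323.2] axis [ 513.4 -323.2] seen axis [ 512.7 -325.7] r 31.2 crank 0.144
mid 2 pin [ 482.5 -327.7] can [ 541.4 -323.2] axis [ 513.4 -324.2] seen axis [ 512.7 -325.7] r 31.1 crank 0.078
mid 4 pin [ 482.5 -327.7] can [ 541.4 -323.2] axis [ 513.5 -325.2] seen axis [ 512.7 -325.7] r 31.1 crank 0.011
left 0 pin [ 480.2 -264.2] can [ 539.8 -260.5] axis [ 511.8 -260.5] seen axis [ 511.  -261.5] r 31.8 crank 0.119
left 2 pin [ 480.2 -264.2] can [ 539.8 -260.5] axis [ 511.8 -261.4] seen axis [ 511.  -261.5] r 31.7 crank 0.053
left 4 pin [ 480.2 -264.2] can [ 539.8 -260.5] axis [ 511.8 -262.4] seen axis [ 511.  -261.5] r 31.7 crank -0.013
gm [ 524.8 -324. ] [37.8 67.3 39.5 67.4] [  93.1    2.3  -86.7 -179.2]
gl [ 523.2 -260.8] [37.6 66.2 39.4 66.3] [  92.4    2.2  -87.5 -179.4]
```

Crank rests at +0.08 (middle) and +0.05 (left), right at the limits of good drives. Both are seated. Now I'll locate the cover.

```bash
python3 - <<'E'
from h import *
T=cv2.imread("pics/top4.png"); c=cams.calibration("top"); C=(c["K"],np.array(c["origin"]),R.from_euler("xyz",c["rotation"],degrees=True).as_matrix())
hs=cv2.cvtColor(T,cv2.COLOR_BGR2HSV)
cv_=cv2.inRange(hs,(15,50,120),(35,255,255)); cv_=cv2.morphologyEx(cv_,cv2.MORPH_OPEN,np.ones((3,3)))
print("roof",quad(C,cv_,.085,(190,200)))
m=cv2.inRange(hs,(5,120,20),(22,255,140))[185:215,198:224]; ys,xs=np.nonzero(m); print("knob",xs.mean()+198,ys.mean()+185,cast(C,(xs.mean()+198,ys.mean()+185),.107)*1000)
E
```

```text
roof [522.2 320.2 199.4 116.2  -1.9]
knob 210.9047619047619 199.0 [520.25966712 318.12308986 107.        ]
```

>>> arm_command(series="5 30 0 0 0;5 39 0 0 0;5 39 0 0 0;5 39 0 0 0;5 39 0 0 0;5 39 0 0 0;6 39 0 0 0;0 30 0 0 0;0 0 0 0 0;0 0 0 0 0")

```text
time_s: 27.75
tool_pos: [0.5218, 0.024, 0.2409]
tool_rot: [180.0, 0.1, -179.9]
force: [0.1, -1.2, 0.6]
grip_width: 0.0867
grasp_force: 0.0
```

```bash
cat > cov.py <<'E'
from h import *
T,C=cam("top"); hs=cv2.cvtColor(T,cv2.COLOR_BGR2HSV)
cv_=cv2.inRange(hs,(15,50,120),(35,255,255)); cv_=cv2.morphologyEx(cv_,cv2.MORPH_OPEN,np.ones((3,3)))
print("roof",quad(C,cv_,.085,(190,200)))
p,r,o=pose(); print(p,o["tool_rot"],o["time_s"])
E
python3 cov.py
```

```text
roof [522.2 320.3 200.3 116.2  -2. ]
[0.52197288 0.0219453  0.24094482] [-1.79986528e+02  6.05457560e-02  1.79917392e+02] 27.8
```

>>> arm_command(series="0 37.5 0 0 0;0 37.5 0 0 0;0 37.5 0 0 0;0 37.5 0 0 0;0 37.5 0 0 0;0 37.5 0 0 0;0 37.5 0 0 0;0 37.5 0 0 0;0 0 0 0.034 0;0 0 20 0 0;0 0 30 0 0;0 0 30 0 0;0 0 30 0 0;0 0 20 0 0;0 0 10 0 0;0 0 4 0 0;0 0 0 0 0;0 0 0 0 0")

```text
time_s: 29.3
tool_pos: [0.5233, 0.3233, 0.0981]
tool_rot: [179.9, 0.1, 178.0]
force: [0.5, 0.1, 0.9]
grip_width: 0.087
grasp_force: 0.0
```

>>> arm_command(series="0 0 0 0 255;0 0 0 0 255;0 0 0 0 255;0 0 0 0 255;0 0 0 0 255;0 0 0 0 255;0 0 0 0 255;0 0 0 0 255;0 0 0 0 255;0 0 0 0 255;0 0 0 0 255;0 0 0 0 255;0 0 0 0 255;0 0 0 0 255", squeeze=45)

```text
time_s: 30.47
tool_pos: [0.5218, 0.3234, 0.0965]
tool_rot: [-180.0, -0.0, 178.1]
force: [-0.2, -0.9, -0.1]
grip_width: 0.0197
grasp_force: 45.0
```

>>> arm_command(series="0 0 -5 0 255;0 0 -8 0 255;0 0 -12 0 255;0 0 -18 0 255;0 0 -20 0 255;0 0 -20 0 255;0 0 -20 0 255;0 0 -20 0 255;0 0 -12 0 255;0 0 -5 0 255;0 0 0 -0.035 255;0 0 0 -0.035 255;0 0 0 0 255")

```text
time_s: 31.55
tool_pos: [0.5214, 0.3235, 0.236]
tool_rot: [-180.0, -0.1, -177.9]
force: [0.5, -0.1, -4.1]
grip_width: 0.0197
grasp_force: 45.0
```

>>> arm_command(series="0.4 -10 0 0 255;0.8 -20 0 0 255;1.2 -28 0 0 255;1.2 -28 0 0 255;1.2 -28 0 0 255;1.2 -28 0 0 255;1.2 -28 0 0 255;1.2 -28 0 0 255;1.2 -28 0 0 255;1.2 -28 0 0 255;1.2 -28 0 0 255;1.2 -28 0 0 255;1.2 -28 0 0 255;1.2 -28 0 0 255;1.2 -28 0 0 255;1.2 -28 0 0 255;1.2 -28 0 0 255;1.2 -28 0 0 255;1.2 -28 0 0 255")

```text
time_s: 33.13
tool_pos: [0.5174, -0.1847, 0.2364]
tool_rot: [180.0, -0.0, -178.0]
force: [-0.2, -0.4, -2.9]
grip_width: 0.0198
grasp_force: 45.0
```

>>> arm_command(series="1.2 -28 0 0 255;1.2 -28 0 0 255;1.2 -28 0 0 255;0.8 -25 0 0 255;0.4 -20 0 0 255;0.2 -10 0 0 255;0 0 0 0 255;0 0 0 0 255;0 0 0 0 255")

```text
time_s: 33.88
tool_pos: [0.5189, -0.3201, 0.2362]
tool_rot: [179.9, -0.0, -177.8]
force: [0.3, -0.3, -3.7]
grip_width: 0.0197
grasp_force: 45.0
```

>>> arm_command(series="1.5 -1.7 0 0 255;0 0 10 0 255;0 0 15 0 255;0 0 20 0 255;0 0 20 0 255;0 0 20 0 255;0 0 15 0 255;0 0 8 0 255;0 0 5 0 255;0 0 0 0 255;0 0 0 0 255")

```text
time_s: 34.8
tool_pos: [0.5175, -0.3237, 0.1241]
tool_rot: [-180.0, 0.0, -177.9]
force: [-0.0, 0.3, -2.3]
grip_width: 0.0198
grasp_force: 45.0
```

```bash
python3 - <<'E'
from h import *
im,C=cam("wrist");S,_=cam("scene"); p,r,o=pose(); print(p,o["tool_rot"],o["force"])
cv2.imwrite("pics/a8.png",np.vstack([cv2.resize(im[60:260,140:500],(720,400)),cv2.resize(S[230:330,310:430],(720,200),interpolation=2)]))
E
```

```text
[ 0.51780396 -0.32399528  0.1246624 ] [-1.79955810e+02  1.03533072e-01 -1.77917415e+02] [-0.13556034 -0.3331105  -3.59847029]
```

View pics/a8.png

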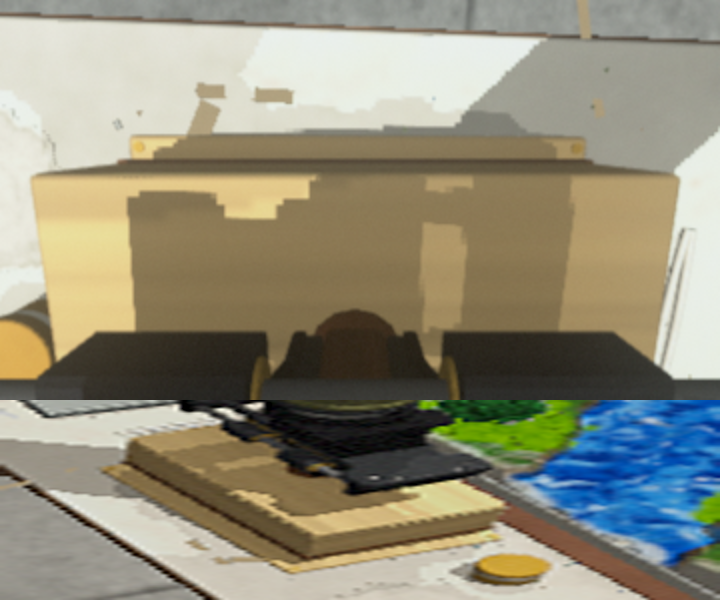

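The cover hovers over the case, with rim middle at column 356.5 and plinth middle at 358.5, so under 1 mm off. Lowering.

>>> arm_command(series="0 1.2 0 0 255;0 0 3 0 255;0 0 3 0 255;0 0 3 0 255;0 0 0 0 255;0 0 0 0 255")

```text
time_s: 35.4
tool_pos: [0.5168, -0.3223, 0.1141]
tool_rot: [180.0, -0.0, -177.9]
force: [0.2, 0.2, -3.2]
grip_width: 0.0198
grasp_force: 45.0
```

>>> arm_command(series="0 0 3 0 255;0 0 2 0 255;0 0 0 0 255;0 0 0 0 255")

```text
time_s: 35.73
tool_pos: [0.517, -0.3223, 0.1093]
tool_rot: [180.0, -0.0, -177.9]
force: [0.5, 0.4, -3.3]
grip_width: 0.0201
grasp_force: 45.0
```

>>> arm_command(series="0 0 2 0 255;0 0 1.5 0 255;0 0 0 0 255;0 0 0 0 255")

```text
time_s: 36.07
tool_pos: [0.517, -0.3223, 0.1059]
tool_rot: [180.0, -0.0, -177.9]
force: [-0.1, 0.6, -3.3]
grip_width: 0.0196
grasp_force: 45.0
```

Rim is below the block top with no contact, so it's fitted over. The last few mm.

>>> arm_command(series="0 0 1 0 255;0 0 1 0 255;0 0 0 0 255;0 0 0 0 255")

```text
time_s: 36.4
tool_pos: [0.517, -0.3224, 0.104]
tool_rot: [180.0, -0.0, -177.9]
force: [-0.5, -0.5, -3.4]
grip_width: 0.0199
grasp_force: 45.0
```

>>> arm_command(series="0 0 1 0 255;0 0 0 0 255;0 0 0 0 255")

```text
time_s: 36.65
tool_pos: [0.5172, -0.3225, 0.1036]
tool_rot: [180.0, 0.0, -177.9]
force: [-1.3, 1.7, 1.8]
grip_width: 0.0197
grasp_force: 45.0
```

Seated at the predicted height (0.1036). Release and withdraw.

>>> arm_command(series="0 0 -0.4 0 120;0 0 0 0 0;0 0 0 0 0;0 0 0 0 0;0 0 0 0 0;0 0 0 0 0;0 0 -10 0 0;0 0 -30 0 0;0 0 -35 0 0;0 0 -35 0 0;0 0 -35 0 0;0 30 0 0 0;0 39 0 0 0;0 39 0 0 0;0 39 0 0 0;0 39 0 0 0;0 39 0 0 0;0 0 0 0 0;0 0 0 0 0")

```text
time_s: 38.23
tool_pos: [0.5092, -0.0948, 0.2491]
tool_rot: [179.9, 0.1, -177.6]
force: [-0.7, -0.8, 1.3]
grip_width: 0.087
grasp_force: 0.0
```

```bash
python3 - <<'E'
from h import *
T,C=cam("top"); hs=cv2.cvtColor(T,cv2.COLOR_BGR2HSV)
m=cv2.inRange(hs,(15,50,120),(35,255,255)); m=cv2.morphologyEx(m,cv2.MORPH_OPEN,np.ones((3,3)))
print("roof",quad(C,m,.092,(390,200)), pose()[0], pose()[2]["time_s"])
S,_=cam("scene")
cv2.imwrite("pics/a9.png",np.vstack([cv2.resize(T[150:250,150:510],(720,200)),cv2.resize(S[220:330,300:440],(720,400),interpolation=2)]))
E
```

```text
roof [ 518.4 -324.4  198.6  113.8    1.5] [ 0.50907335 -0.097285    0.24917296] 38.2833
```

View pics/a9.png

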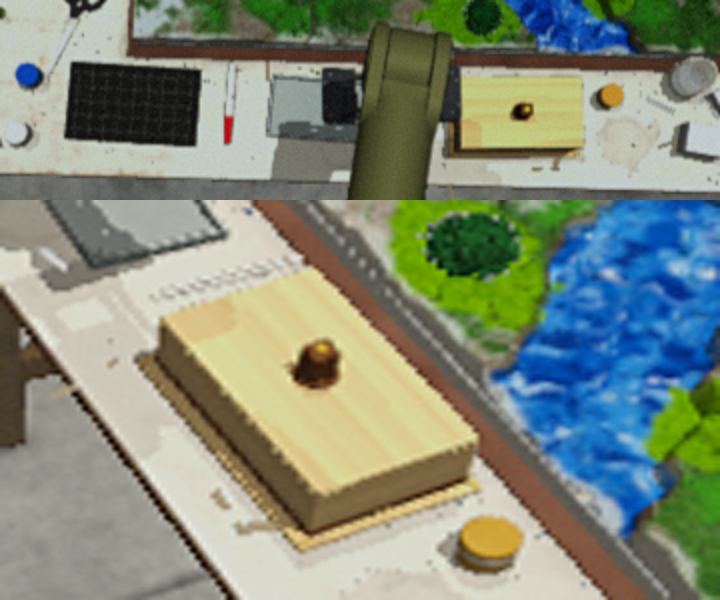

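The cover is level and fully down, with its roof at (518.4,-324.4) against (518.3,-323.8) at the start. The mat is clear and the bystanders are untouched.

```bash
python3 -c "
from cell import env
print(env.sign_off())"
```

```text
the job is handed in; nothing more can be done
None
```

I checked the left and middle drives in that order and both are good (about ±0.08 rad of play), the right pocket was empty, nothing needed the repair tray, the cover is back on fully down, and the job is handed in.

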